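# Hang the slide rack on its carrying rod and hold it over the staining dish

## Robot

A 6-joint arm with a two-finger parallel gripper is mounted at the origin on the work surface. World frame = base frame: x ahead of the robot, y to its left, z up, the work surface at z = 0. Lengths are in mm, angles in rad, forces in N, time in s.
With the tool pointing down it reaches from about 375 to 975 mm from the base axis. Payload 3.8 kg.
Tool frame: the origin (TCP) lies at the very end of the fingers, on their centre line; the grasp point (between the pads) lies 19 mm behind it; z points along the fingers, y is the line along which they close (so a half turn about z gives the same grasp; the last joint's range is limited). The gripper opens to 88 mm and grips with 3 to 60 N. Pads are 18 mm wide; open, the fingers measure 123 mm over their backs; the gripper's body (75 mm by 187 mm) begins 45 mm behind the grasp point.
Start: joints at [1.222, 0.264, 1.604, -0, 1.274, -0.037], TCP at [207.069, 642.449, 238.706] pointing down, gripper open.
Joint ranges: [-2.63, 2.63], [-0.94, 2.18], [0.31, 2.57], [-1.31, 4.45], [0, 2.66], [-2.55, 2.55]. Speed limits (rad/s): [2.57, 2.57, 3.14, 3.14, 3.14, 3.14].

## Interface

Orientations are given as a unit quaternion [x, y, z, w].
In Python, from plant import arm, read_camera, calibration, ticket gives the robot as it stands.
- The arm moves only by the tool send_rows, never from a script. Its argument "commands" is a list of rows, each a list of 7 numbers: the finger opening in m, from 0 to 0.0881, then the shift along the tool's x, y, z in m, then the turn, a rotation vector about the tool's x, y, z in degrees. In form: [[grip, x, y, z, rx, ry, rz], ...]. A call has 1 to 10 rows; each row shifts and turns the commanded pose from where the row before left it, along the tool's axes as they then stand; what a row does not reach is not made up. A row lasts 1/12 s, in which the tool goes at most 41.7 mm and 7.16 degrees, less where a joint would pass 70% of its speed; a pose out of reach is approached as far as the arm can. A call with a gripper value outside its range is refused whole. The fingers move at their own pace and stop on an object; "force" is the grip in N (left out, the last holds). Time passes only in rows, so rows that do not move let the fingers close. It gives the time, the measured TCP pose, the force, the opening and the grip force at its end, in the units of the state.
- arm.get_obs(): the state, without advancing time (a new reading comes with each control period).
- read_camera(name): name is "side" or "top"; returns the picture (420x560x3 uint8, red, green, blue); there is no depth.
- calibration(name): a dict with "fx", "fy", "cx", "cy" (pixels), "T" (4x4, takes a point from camera to world coordinates). Camera axes: x right, y up, looking along -z (the intrinsics and any distortion apply to the point x, -y, -z); pixel columns grow to the right and rows downward; lengths in mm; the calibration is good to about 2 mm. A picture is of the moment at which its call begins. calibration takes no time and is no camera call.
- ticket.job_done(): hands the job in; it is judged then, once.
The state is a dict: "time": time; "q": joint angles; "joint_vel": joint speeds; "tau": joint torques, N m; "eef_pos": TCP position; "orientation": TCP orientation; "wrist_force": force on the tool from outside, world axes, zero at the start; "ft_torque": the same for the moment, N m; "gripper_width": finger opening in mm; "gripper_force": force on a finger pad.
Only numpy, scipy, OpenCV 4.12 (cv2) and the standard library are available. Lean on these libraries where they do the work, as an engineer would, in place of code of your own. Each camera call takes 0.05 s, during which the arm holds its last target. There are 200 camera calls.

## Task

Pick up the carrying rod by its black grip, push the rod through both eyes of the slide rack where the rack stands, and carry the rack, hanging level on the rod, over the row of reagent bottles to the empty white staining dish. Finish while holding it there, still and square over the dish as if about to be dipped, with its underside about 15 mm above the dish's rim. The rack must never touch the dish and the bottles must be left standing where they are.

Things in the scene. Friction and masses are not known exactly. Their poses are not given: they have to be found in the camera images.
- lifter: Carrying rod, 150 g, standing on its foot. Origin: centre of the foot's underside; z up, x along the rod to its tip. Steel foot 50 (x) x 46 x 6 mm; on it a black upright grip slab 40 (x) x 14 (y) mm, z 6 to 88 mm, gripped across y; from its front (x = 20) a steel rod, 8 mm diameter, runs level along +x at z = 40 mm to its tip at x = 109 mm (last 6 mm tapered).
- rod_tip (a point): The tip of the carrying rod, on the rod's axis (lifter frame x 109, y 0, z 40 mm).
- rod_root (a point): Where the rod leaves the grip slab, on the rod's axis (lifter frame x 20, y 0, z 40 mm).
- rack: Steel microscope-slide rack, 200 g. Origin: centre of underside; z up. Basket 64 (x) x 84 (y) x 35 mm; its 4 mm end plates at x = -30 and +30 mm rise as 26 mm wide necks to 34 mm square lugs (z 58 to 92), each with a round 18 mm eye centred at y 0, z 75 mm. The rod fits through both along x, from either end. Hung, the rod axis is 80 mm above the underside and the rack hangs level by itself.
- eye_axis (a point): Middle of the line through both eyes (rack frame 0, 0, 75 mm).
- dish: Empty white open rectangular staining dish, fixed. Origin: centre of underside; z up. Outside 104 (x) x 124 (y) mm, rim 55 mm high, walls 5 mm. Square over it: rack's x axis along the dish's x axis, either way round, centres in line. Rack and dish stand one to the left and one to the right of the bottle row, either way round.
- stand: Low grey bottle stand, fixed, 176 (x) x 56 (y) x 18 mm, between the rack's and the dish's places; origin at the centre of its underside, x along the row of bottles.
- bottle0: Reagent bottle 0 of the row (0 nearest the robot), 42 mm diameter, 98 mm tall, loose on the stand: its top is 106 mm above the bench. Origin: centre of its underside.
- bottle1: Reagent bottle 1 of the row (0 nearest the robot), 42 mm diameter, 98 mm tall, loose on the stand: its top is 106 mm above the bench. Origin: centre of its underside.
- bottle2: Reagent bottle 2 of the row (0 nearest the robot), 42 mm diameter, 98 mm tall, loose on the stand: its top is 106 mm above the bench. Origin: centre of its underside.
Mind the look-alikes: they are no part of the job. Leave any pink look-alike of the dish alone.

How it is judged (in metres and radians):
On the way, in this order (a step that is already met when the one before it is completed fails the run):
1. the held rod is through both eyes of the rack while the rack still stands on the bench (y of rod_tip in the frame of rack between -0.01 and 0.01 m and z of rod_tip in the frame of rack between 0.064 and 0.086 m and y of rod_root in the frame of rack between -0.01 and 0.01 m and z of rod_root in the frame of rack between 0.064 and 0.086 m and ((x of rod_tip in the frame of rack above 0.033 m and x of rod_root in the frame of rack below -0.031 m) or (x of rod_tip in the frame of rack below -0.033 m and x of rod_root in the frame of rack above 0.031 m)) and contact force between lifter and the fingers above 1 N and height (world z) of rack below 0.008 m), for 0.1 s.
2. the rack, hanging on the rod, passes over the bottle row (its underside above 100 mm while within 50 mm of the row's centre line) (y of rod_tip in the frame of rack between -0.01 and 0.01 m and z of rod_tip in the frame of rack between 0.064 and 0.086 m and y of rod_root in the frame of rack between -0.01 and 0.01 m and z of rod_root in the frame of rack between 0.064 and 0.086 m and ((x of rod_tip in the frame of rack above 0.033 m and x of rod_root in the frame of rack below -0.031 m) or (x of rod_tip in the frame of rack below -0.033 m and x of rod_root in the frame of rack above 0.031 m)) and y of rack in the frame of stand between -0.05 and 0.05 m and height (world z) of rack above 0.1 m), for 0.05 s.
At the end, for the whole second after the job is handed in: Gripper holds the rod, which is through both eyes; the rack hangs on it alone, still, level (0.12 rad), underside 3 to 28 mm above the dish rim, centred within 10 mm and square within 0.12 rad (either way round), touching neither dish nor gripper (y of rod_tip in the frame of rack between -0.01 and 0.01 m and z of rod_tip in the frame of rack between 0.064 and 0.086 m and y of rod_root in the frame of rack between -0.01 and 0.01 m and z of rod_root in the frame of rack between 0.064 and 0.086 m and ((x of rod_tip in the frame of rack above 0.033 m and x of rod_root in the frame of rack below -0.031 m) or (x of rod_tip in the frame of rack below -0.033 m and x of rod_root in the frame of rack above 0.031 m)) and contact force between lifter and the fingers above 1 N and contact force between rack and lifter above 0.5 N and contact force between rack and the fingers below 0.1 N and contact force between rack and the arm below 0.1 N and contact force between each of rack, lifter and dish below 0.05 N and z of rack in the frame of dish between 0.058 and 0.083 m and horizontal distance between rack and dish below 0.01 m and angle between the x axis of rack and the x axis of dish, either way round below 0.12 rad and angle between rack's own z axis and vertical below 0.12 rad and linear speed of rack below 0.02 m/s and angular speed of rack below 0.2 rad/s); the arm keeps its last pose, push and grip.
It fails at once if a bottle is knocked over or shifted by more than 20 mm (distance of any of bottle0, bottle1, bottle2 from where it was at the start of the episode above 0.02 m or angle between any of bottle0, bottle1, bottle2's own z axis and vertical above 0.3 rad).
It fails at once if the rack touches the dish (contact force between rack and dish above 0.3 N).
It fails at once if the rack is tipped by more than 0.5 rad (angle between rack's own z axis and vertical above 0.5 rad).
It also fails if it takes over 64 s, if anything falls off the work surface, if the arm or the gripper's body presses on something with over 40 N, if the wrist force passes 120 N, or if a joint passes its speed limit or range.

## Working session

There is one attempt and no reset: what is moved stays moved. The work goes in short steps, Python scripts to look and compute and a tool call to move; the robot and the scene stay as the last step left them, time stands still between calls to the robot, and variables do not carry over. Pictures are saved under pics/ and viewed, at most 10 in all, crops included, and the job is handed in when it is done.

Besides the shell and the picture viewer there is one more tool, called after ">>>" in YAML: its name, and indented under it one key for each argument. send_rows: Moves the arm, as the interface text tells. Its arguments: {"type":"object","properties":{"commands":{"type":"array","items":{"type":"array","items":{"type":"number"}}},"force":{"type":"number"}},"required":["commands"]}

```bash
mkdir -p pics; ls; python3 - <<'E'
from plant import arm, read_camera, calibration, ticket
import cv2, numpy as np
np.set_printoptions(suppress=True,precision=3)
for n in("side","top"):
    im=read_camera(n); cv2.imwrite(f"pics/{n}0.png",im[:,:,::-1]); print(n,calibration(n))
print(arm.get_obs())
E
```

```text
pics
side {'fx': 474.9761472904755, 'fy': 474.9761472904755, 'cx': 269.8781510163676, 'cy': 212.73904099596493, 'T': array([[   0.925,    0.212,   -0.314,  258.516],
       [  -0.379,    0.542,   -0.75 , -821.307],
       [   0.011,    0.813,    0.582,  760.459],
       [   0.   ,    0.   ,    0.   ,    1.   ]])}
top {'fx': 506.1443208992355, 'fy': 506.1443208992355, 'cx': 275.5866940109918, 'cy': 212.26880364018362, 'T': array([[   0.026,    0.98 ,   -0.199,  417.036],
       [  -1.   ,    0.026,   -0.002,   61.344],
       [   0.004,    0.199,    0.98 , 1052.27 ],
       [   0.   ,    0.   ,    0.   ,    1.   ]])}
{'time': 0.1, 'q': array([ 1.222,  0.265,  1.605, -0.   ,  1.274, -0.037]), 'joint_vel': array([ 0.001, -0.001, -0.004, -0.001,  0.001,  0.001]), 'tau': array([ -0.   , -50.362, -35.807,   0.073,   0.023,  -0.   ]), 'eef_pos': array([206.845, 641.832, 237.521]), 'orientation': array([ 0.155,  0.988, -0.001, -0.   ]), 'wrist_force': array([-0.319,  0.259,  0.717]), 'ft_torque': array([-0.043,  0.013, -0.011]), 'gripper_force': 0.0, 'gripper_width': 88.4012632238255}
```

View pics/side0.png

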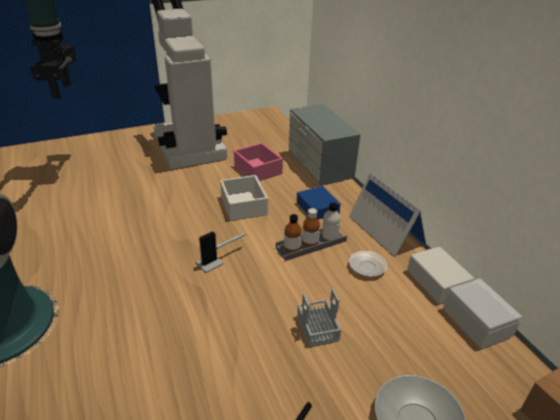

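View pics/top0.png

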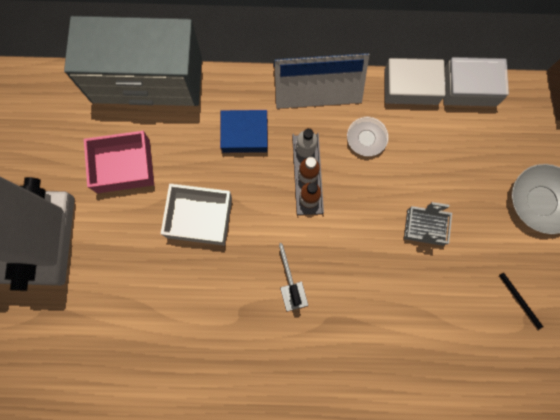

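The side view shows the dish (244,197), pink look-alike (258,162), lifter (209,255), bottles (293–332,235) and rack (320,320). In the top view they are the dish (197,215), pink (118,162), lifter (293,296, tip 282,247), stand (308,175) and rack (429,226). The white dish fits the description. The pink tray, round bowls and white boxes on the right do not. Next I'll enlarge the rack, lifter and dish to confirm.

```bash
cat >h.py <<'E'
import numpy as np, cv2
from plant import arm, read_camera, calibration, ticket
np.set_printoptions(suppress=True,precision=2)
C={n:calibration(n) for n in("side","top")}
def ray(n,u,v):
    c=C[n];d=np.array([(u-c['cx'])/c['fx'],-(v-c['cy'])/c['fy'],-1.]);return c['T'][:3,3],c['T'][:3,:3]@d
def plane(n,u,v,z):
    o,d=ray(n,u,v);return o+d*(z-o[2])/d[2]
def tri(a,b):  # side px, top px -> point, gap
    o1,d1=ray("side",*a);o2,d2=ray("top",*b)
    s=np.linalg.lstsq(np.c_[d1,-d2],o2-o1,rcond=None)[0]
    p,q=o1+s[0]*d1,o2+s[1]*d2;return (p+q)/2,np.linalg.norm(p-q)
def px(n,p):
    c=C[n];x=c['T'][:3,:3].T@(np.array(p,float)-c['T'][:3,3]);return np.array([c['cx']-c['fx']*x[0]/x[2],c['cy']+c['fy']*x[1]/x[2]])
def crop(im,u,v,w,h,k):
    return cv2.resize(im[v:v+h,u:u+w,::-1],None,fx=k,fy=k,interpolation=cv2.INTER_CUBIC)
E
python3 - <<'E'
from h import *
t=cv2.imread("pics/top0.png")[:,:,::-1]; s=cv2.imread("pics/side0.png")[:,:,::-1]
r1=np.hstack([crop(t,395,195,66,50,6),crop(t,265,235,66,80,6)[:300]])
r1=np.hstack([crop(t,395,190,66,66,6),crop(t,262,245,66,66,6)])
cv2.imwrite("pics/c1.png",r1)
cv2.imwrite("pics/c2.png",np.hstack([crop(s,285,280,66,70,6),crop(s,190,220,66,70,6)]))
E
```

```text
(no output)
```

View pics/c1.png

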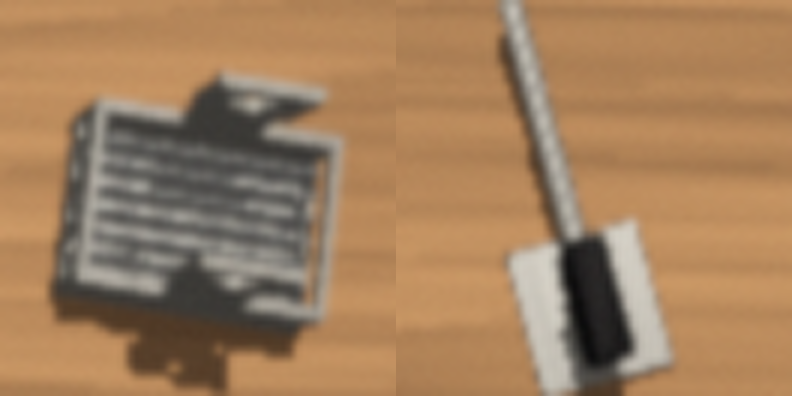

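View pics/c2.png

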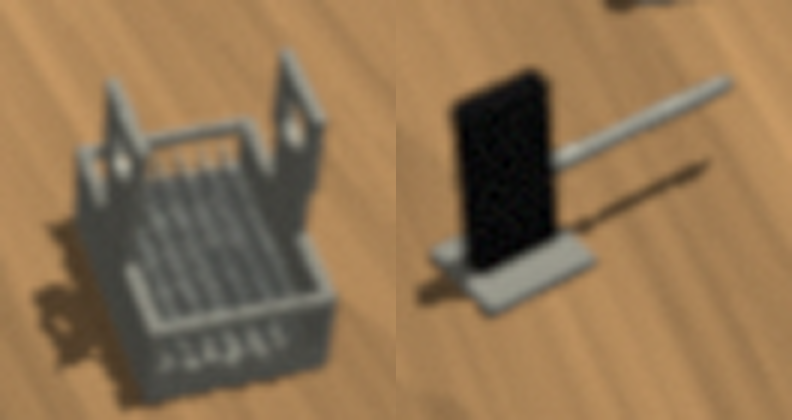

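The crops confirm the rack (two upright eye lugs, opening along the image vertical) and the lifter (black slab on a steel foot, rod to the upper left in the top view). Next I'll work out positions.

```bash
python3 - <<'E'
from h import *
T=lambda x,y,ox,oy:(ox+(x+.5)/6-.5,oy+(y+.5)/6-.5)
tr=lambda x,y:T(x,y,395,190); tl=lambda x,y:T(x-396,y,262,245)
sr=lambda x,y:T(x,y,285,280); sl=lambda x,y:T(x-396,y,190,220)
print("farlug",tri(sr(288,50),tr(220,76)),tri(sr(324,122),tr(326,95)))
print("rim35",[plane("top",*tr(*p),35)[:2] for p in((100,101),(342,138),(322,320),(78,284))])
print("eyes side near/far",[ray("side",*sr(*p)) for p in((122,163),(293,130))])
print("eyes on z75",[plane("side",*sr(*p),75) for p in((122,163),(293,130))])
f=[plane("top",*tl(*p),6)[:2] for p in((508,255),(635,220),(674,366),(545,397))];print("foot",f,np.mean(f,0))
print("rod z40",[plane("top",*tl(*p),40)[:2] for p in((512,0),(568,240))])
print("slabtop side/top", tri(sl(538,70),tl(602,236)),tri(sl(455,105),tl(585,362)) )
print("root",tri(sl(553,163),tl(569,243)))
# colour masks
t=cv2.imread("pics/top0.png");s=cv2.imread("pics/side0.png")
hsv=cv2.cvtColor(t,cv2.COLOR_BGR2HSV)
m=((hsv[...,1]<60)&(hsv[...,2]>90)).astype(np.uint8)
m2=np.zeros_like(m);m2[175:255,150:245]=m[175:255,150:245]
c=max(cv2.findContours(m2,0,2)[0],key=cv2.contourArea);r=cv2.minAreaRect(c);print("dish rect",r);b=cv2.boxPoints(r)
P=[plane("top",*p,55)[:2] for p in b];print(P,np.mean(P,0))
m3=np.zeros_like(m);m3[236:300,270:300]=m[236:300,270:300];ys,xs=np.nonzero(m3);print("rodtip rows",ys.min(),xs[ys==ys.min()],[xs[ys==k].mean() for k in(250,260,270,280)])
print("stand",[plane("top",*p,18)[:2] for p in((293,136),(315,134),(322,213),(297,214))])
cv2.imwrite("pics/d.png",np.hstack([crop(t[:,:,::-1],158,178,78,72,5),crop(s[:,:,::-1],212,165,72,72,5)]))
E
```

```text
farlug (array([ 640.44, -239.94,   89.86]), np.float64(1.2362095538943558)) (array([ 634.98, -273.9 ,   90.72]), np.float64(0.9781570165111693))
rim35 [array([ 643.91, -215.84]), array([ 633.19, -298.37]), array([ 570.11, -288.89]), array([ 580.21, -206.65])]
eyes side near/far [(array([ 258.52, -821.31,  760.46]), array([ 0.34,  0.62, -0.74])), (array([ 258.52, -821.31,  760.46]), array([ 0.4 ,  0.6 , -0.73]))]
eyes on z75 [array([ 573.35, -252.89,   75.  ]), array([ 632.02, -260.46,   75.  ])]
foot [array([473.93,  49.33]), array([486.94,   6.18]), array([438.16,  -7.83]), array([426.69,  35.65])] [456.43  20.83]
rod z40 [array([556.93,  50.45]), array([477.52,  30.01])]
slabtop side/top (array([473.82,  21.38,  91.35]), np.float64(4.397175524305229)) (array([438.12,  24.97,  81.37]), np.float64(2.005186885474123))
root (array([476.8 ,  29.56,  37.59]), np.float64(0.2456639139835487))
dish rect ((195.501220703125, 212.9899444580078), (64.5991439819336, 52.85016632080078), 6.981057643890381)
[array([567.04, 291.22]), array([675.06, 285.9 ]), array([662.19, 154.91]), array([554.72, 162.95])] [614.75 223.74]
rodtip rows 244 [280 281] [np.float64(282.0), np.float64(284.5), np.float64(287.5), np.float64(290.0)]
stand [array([795.95,  29.91]), array([801.8 , -17.38]), array([628.6 , -33.84]), array([625.06,  18.25])]
```

View pics/d.png

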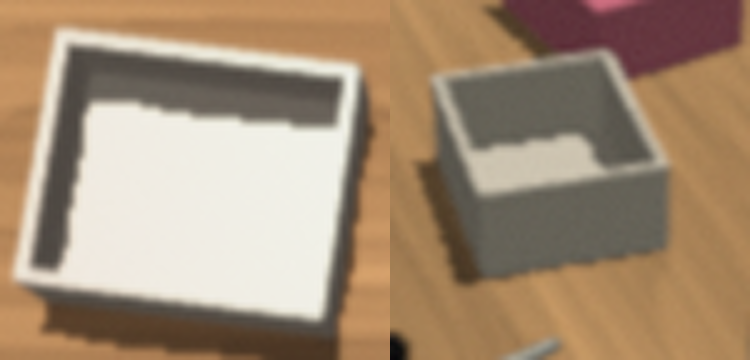

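>>> send_rows:
  commands:
    - [0.088, 0, 0, 0, 0, 0, -6.64]
    - [0.088, 0, 0, 0, 0, 0, -6.64]
    - [0.088, 0, 0, 0, 0, 0, -6.64]
    - [0.088, 0, 0, 0, 0, 0, -6.64]
    - [0.088, 0, 0, 0, 0, 0, -6.64]
    - [0.088, -0.0034, -0.03, 0.004, 0, 0, 0]
    - [0.088, -0.0034, -0.03, 0.004, 0, 0, 0]
    - [0.088, -0.0034, -0.03, 0.004, 0, 0, 0]
    - [0.088, -0.0034, -0.03, 0.004, 0, 0, 0]
    - [0.088, -0.0034, -0.03, 0.004, 0, 0, 0]
  force: 60

```text
time: 0.93
eef_pos: [263.2, 500.6, 217.8]
orientation: [-0.134, 0.991, -0.0, -0.0]
wrist_force: [1.1, -0.2, 0.5]
gripper_width: 88.1
gripper_force: 0.0
```

>>> send_rows:
  commands:
    - [0.088, -0.0034, -0.03, 0.004, 0, 0, 0]
    - [0.088, -0.0034, -0.03, 0.004, 0, 0, 0]
    - [0.088, -0.0034, -0.03, 0.004, 0, 0, 0]
    - [0.088, -0.0034, -0.03, 0.004, 0, 0, 0]
    - [0.088, -0.0034, -0.03, 0.004, 0, 0, 0]
    - [0.088, -0.0034, -0.03, 0.004, 0, 0, 0]
    - [0.088, -0.0034, -0.03, 0.004, 0, 0, 0]
    - [0.088, -0.0034, -0.03, 0.004, 0, 0, 0]
    - [0.088, -0.0034, -0.03, 0.004, 0, 0, 0]
    - [0.088, -0.0034, -0.03, 0.004, 0, 0, 0]

```text
time: 1.77
eef_pos: [375.2, 220.4, 178.2]
orientation: [-0.134, 0.991, -0.0, -0.0]
wrist_force: [0.1, 0.2, -0.7]
gripper_width: 88.0
gripper_force: 0.0
```

```bash
cat >>h.py <<'E'
from scipy.spatial.transform import Rotation as R
def togo(p,yaw=None):  # remaining shift in tool axes (m) and turn about tool z (deg) to TCP p (mm), lifter/rod yaw (rad)
    o=arm.get_obs();r=R.from_quat(o['orientation']).as_matrix();yn=np.arctan2(r[1,1],r[0,1])-np.pi/2
    print("tcp",o['eef_pos'],"rodyaw",round(yn,4),"tilt",r[:,2],"q6",o['q'][5],"w",o['gripper_width'],o['gripper_force'],"F",o['wrist_force'],"t",o['time'])
    print("shift m",np.round(r.T@(np.array(p)-o['eef_pos'])/1000,4),"turn",None if yaw is None else np.degrees(yn-yaw))
E
python3 -c "
from h import *
togo([456.5,22,52],.27)
print([plane('top',158+x/5,178+y/5,55)[:2] for x,y in((58,28),(360,66),(328,325),(14,280))])
for a,b in (((434,77),(58,28)),((605,50),(360,66)) if 0 else ((605,50),(58,28)),((434,77),(14,280)),((668,162),(360,66))): print(tri((212+(a[0]-390)/5,165+a[1]/5),(158+b[0]/5,178+b[1]/5)))
"
```

```text
tcp [375.19 220.43 178.23] rodyaw 0.2679 tilt [-0. -0. -1.] q6 -1.3647831172220037 w 87.96700223425124 0.0 F [ 0.09  0.16 -0.68] t 1.7667
shift m [-0.03 -0.21  0.13] turn -0.11842159569479678
[array([673.62, 279.81]), array([661.08, 156.43]), array([554.97, 164.45]), array([569.67, 290.27])]
(array([620.27, 282.33,  62.84]), np.float64(100.35787390078963))
(array([673.15, 280.54,  52.58]), np.float64(2.1781084539192186))
(array([571.35, 291.12,  50.48]), np.float64(1.9931237818417618))
(array([661.02, 156.46,  54.84]), np.float64(0.17920869920208393))
```

>>> send_rows:
  commands:
    - [0.088, -0.0034, -0.03, 0.008, 0, 0, 0]
    - [0.088, -0.0034, -0.03, 0.008, 0, 0, 0]
    - [0.088, -0.0034, -0.03, 0.008, 0, 0, 0]
    - [0.088, -0.0034, -0.03, 0.008, 0, 0, 0]
    - [0.088, -0.0034, -0.03, 0.008, 0, 0, 0]
    - [0.088, -0.0034, -0.03, 0.008, 0, 0, 0]
    - [0.088, -0.0034, -0.03, 0.008, 0, 0, 0]
    - [0.088, 0, 0, 0, 0, 0, 0]
    - [0.088, 0, 0, 0, 0, 0, 0]

```text
time: 2.52
eef_pos: [453.3, 24.6, 121.9]
orientation: [-0.132, 0.991, 0.0, -0.001]
wrist_force: [0.2, -0.1, 0.2]
gripper_width: 87.9
gripper_force: 0.0
```

```bash
python3 -c "
from h import *
togo([456.5,22,52],.27)
"
```

```text
tcp [453.26  24.59 121.91] rodyaw 0.2641 tilt [-0.  0. -1.] q6 -1.8359015319036867 w 87.91994950662937 0.0 F [ 0.23 -0.09  0.2 ] t 2.5167
shift m [-0.   -0.    0.07] turn -0.3363804236586016
```

>>> send_rows:
  commands:
    - [0.088, -0.0024, -0.0033, 0.02, 0, 0, 0]
    - [0.088, 0, 0, 0.02, 0, 0, 0]
    - [0.088, 0, 0, 0.02, 0, 0, 0]
    - [0.088, 0, 0, 0.01, 0, 0, 0]
    - [0.088, 0, 0, 0, 0, 0, 0]
    - [0.0, 0, 0, 0, 0, 0, 0]
    - [0.0, 0, 0, 0, 0, 0, 0]
    - [0.0, 0, 0, 0, 0, 0, 0]
    - [0.0, 0, 0, 0, 0, 0, 0]
    - [0.0, 0, 0, 0, 0, 0, 0]
  force: 60

```text
time: 3.35
eef_pos: [457.8, 23.2, 53.7]
orientation: [-0.133, 0.991, -0.0, 0.001]
wrist_force: [-0.4, -0.2, 0.2]
gripper_width: 56.9
gripper_force: 0.0
```

>>> send_rows:
  commands:
    - [0.0, 0, 0, 0, 0, 0, 0]
    - [0.0, 0, 0, 0, 0, 0, 0]
    - [0.0, 0, 0, 0, 0, 0, 0]
    - [0.0, 0, 0, 0, 0, 0, 0]
    - [0.0, 0, 0, 0, 0, 0, 0]
    - [0.0, 0, 0, 0, 0, 0, 0]

```text
time: 3.85
eef_pos: [456.9, 23.1, 52.7]
orientation: [-0.133, 0.991, 0.0, -0.0]
wrist_force: [0.7, -0.2, 0.1]
gripper_width: 16.8
gripper_force: 0.0
```

```bash
sed -i 's/precision=2/precision=4/' h.py; python3 - <<'E'
from h import *
t=read_camera("top");s=read_camera("side")
togo([456.5,22,180],-.143)
cv2.imwrite("pics/g.png",np.hstack([crop(t,250,230,75,90,5),crop(s,180,200,75,90,5)]))
E
```

```text
tcp [456.8253  23.1397  52.5817] rodyaw 0.2677 tilt [-0.0003 -0.0001 -1.    ] q6 -1.8422350435067811 w 13.497681033326076 59.81835275888443 F [-0.5218  0.5525 -1.1333] t 3.95
shift m [ 0.0006 -0.001  -0.1274] turn 23.53005336326977
```

View pics/g.png

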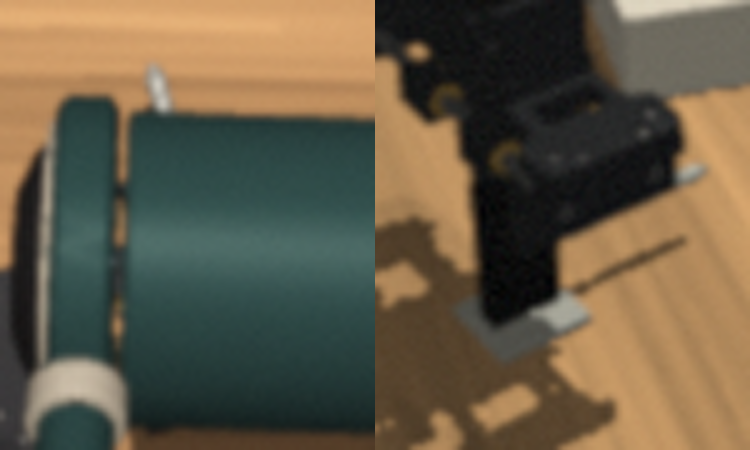

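>>> send_rows:
  commands:
    - [0, 0, 0, -0.009, 0, 0, 0]
    - [0, 0, 0, -0.014, 0, 0, 0]
    - [0, 0, 0, -0.014, 0, 0, 0]
    - [0, 0, 0, 0, 0, 0, 5.88]
    - [0, 0, 0, 0, 0, 0, 5.88]
    - [0, 0, 0, 0, 0, 0, 5.88]
    - [0, 0, 0, 0, 0, 0, 5.88]
    - [0, 0, 0, 0, 0, 0, 0]

```text
time: 4.62
eef_pos: [456.9, 23.2, 90.2]
orientation: [0.073, 0.997, 0.0, 0.0]
wrist_force: [-0.3, 0.7, -1.2]
gripper_width: 13.7
gripper_force: 59.8
```

>>> send_rows:
  commands:
    - [0, -0.001, -0.01, 0, 0, 0, 0]
    - [0, -0.003, -0.025, 0, 0, 0, 0]
    - [0, -0.003, -0.028, 0, 0, 0, 0]
    - [0, -0.003, -0.03, 0, 0, 0, 0]
    - [0, -0.004, -0.035, 0, 0, 0, 0]
    - [0, -0.004, -0.035, 0, 0, 0, 0]
    - [0, -0.003, -0.03, 0, 0, 0, 0]
    - [0, -0.003, -0.028, 0, 0, 0, 0]
    - [0, -0.003, -0.02, 0, 0, 0, 0]
    - [0, -0.001, -0.01, 0, 0, 0, 0]

```text
time: 5.45
eef_pos: [448.7, -232.4, 90.1]
orientation: [0.071, 0.997, -0.001, 0.0]
wrist_force: [0.6, 0.2, -2.2]
gripper_width: 13.7
gripper_force: 59.8
```

```bash
python3 - <<'E'
from h import *
t=read_camera("top");s=read_camera("side")
togo([448.5,-229.6,87.6],-.143)
cv2.imwrite("pics/i_t.png",t[:,:,::-1]);cv2.imwrite("pics/i_s.png",s[:,:,::-1])
cv2.imwrite("pics/i.png",np.hstack([crop(t,380,190,80,100,5),crop(s,255,270,80,100,5)]))
tip=arm.get_obs()['eef_pos']+[109*.99,-109*.1425,-12.6];print(px("top",tip),px("side",tip))
E
```

```text
tcp [ 448.682  -230.9031   89.8531] rodyaw -0.1439 tilt [ 0.0001 -0.0002 -1.    ] q6 -1.951320332785092 w 13.762337832370156 59.81807677075267 F [-0.1191  0.7756 -1.8597] t 5.55
shift m [0.0004 0.0013 0.0023] turn -0.053895574667205286
[434.0286 246.1936] [295.7502 306.0112]
```

View pics/i.png

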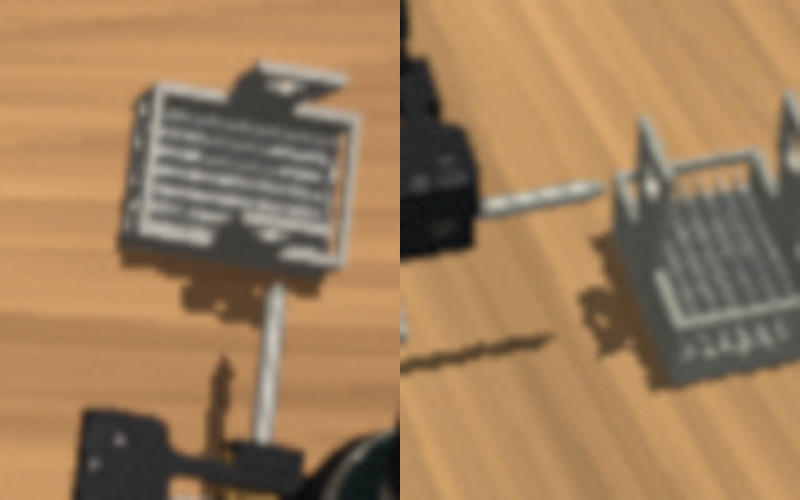

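```bash
python3 - <<'E'
from h import *
st=lambda x,y:(379.6+x/5,189.6+y/5); ss=lambda x,y:(254.6+(x-400)/5,269.6+y/5)
tip,g=tri(ss(603,187),st(276,285));print("tip",tip,g)
r0,g=tri(ss(486,210),st(265,415));print("rod pt",r0,g)   # rough
print("rod top-view z77:",[plane("top",*st(*p),77)[:2] for p in((276,287),(263,435))])
print("farlug",[tri(ss(*a),st(*b)) for a,b in(((789,92),(259,64)),)])
print("farlug z92",[plane("top",*st(*p),92)[:2] for p in((259,64),(348,78))])
print("nearlug top side z92",[plane("side",*ss(*p),92)[:2] for p in((642,118),(669,180))])
print("near eye side z75",plane("side",*ss(652,187),75))
c=np.array([606.9,-252.4]);a=np.array([.9898,-.1425])
for k in(-30,30): print(k,c+k*a, px("side",[*(c+k*a),75]),px("top",[*(c+k*a),92]))
print("px of hand eye",ss(652,187))
E
```

```text
tip [ 555.3662 -247.9225   76.6522] 1.137417523334241
rod pt [ 506.6363 -242.2755   76.9835] 2.5545231577394145
rod top-view z77: [array([ 555.09  , -247.9573]), array([ 497.7109, -240.8761])]
farlug [(array([ 640.0173, -240.1387,   90.0052]), np.float64(1.438118191481278))]
farlug z92 [array([ 640.2637, -239.7676]), array([ 635.6181, -274.2074])]
nearlug top side z92 [array([ 577.5853, -233.3201]), array([ 572.9934, -266.771 ])]
near eye side z75 [ 573.2194 -253.5382   75.    ]
-30 [ 577.206 -248.125] [305.6368 304.5293] [436.9035 234.5372]
30 [ 636.594 -256.675] [334.5417 299.3255] [440.1616 204.4712]
px of hand eye (305.0, 307.0)
```

```bash
python3 - <<'E'
from h import *
st=lambda x,y:(379.6+x/5,189.6+y/5); ss=lambda x,y:(254.6+(x-400)/5,269.6+y/5)
L=lambda p:(p[0]*.9898-p[1]*.1425, p[0]*.1425+p[1]*.9898)
print("side tip",L(plane("side",*ss(603,187),77.2)),"side rod",L(plane("side",*ss(486,210),77.2)))
print("side lug corners",[L(plane("side",*ss(*p),92)) for p in((642,118),(669,180),(789,92))])
print("top tip",L(plane("top",*st(276,285),77.2)),L(plane("top",*st(263,435),77.2)))
print("top lug",[L(plane("top",*st(*p),92)) for p in((259,64),(348,78))])
print("top rim",[L(plane("top",*st(*p),35)) for p in((157,84),(360,116),(346,268),(140,238))])
# edge refine: subpixel rod centre in top view
t=cv2.imread("pics/i_t.png").astype(int)
for r in range(249,276,4):
    row=t[r,425:445]; sat=row.max(1)-row.min(1); w=(sat<45)&(row.max(1)>110); print(r,425+np.flatnonzero(w))
E
```

```text
side tip (np.float64(584.2708856587906), np.float64(-166.79191003181342)) side rod (np.float64(537.2454312321357), np.float64(-167.73485253618213))
side lug corners [(np.float64(604.9420202717075), np.float64(-148.63431194074747)), (np.float64(605.1637611022254), np.float64(-182.39835128363876)), (np.float64(666.060085727438), np.float64(-148.46762201627698))]
top tip (np.float64(585.5036909499757), np.float64(-166.185814431526)) (np.float64(526.933919456257), np.float64(-167.43632831652332))
top lug [(np.float64(667.8999399876354), np.float64(-146.08437179299807)), (np.float64(668.2093965806376), np.float64(-180.83489164469364))]
top rim [(np.float64(668.0450736518366), np.float64(-121.36935824712965)), (np.float64(668.797444793528), np.float64(-205.1762232041304)), (np.float64(605.0777937217754), np.float64(-205.8629404369343)), (np.float64(603.1680626637888), np.float64(-121.96745235255018))]
249 [433 434 435 436]
253 [433 434 435 436]
257 [432 433 434 435]
261 [432 433 434 435]
265 [432 433 434 435]
269 [431 432 433 434]
273 [431 432 433 434]
```

>>> send_rows:
  commands:
    - [0, 0, 0.0033, 0.0023, 0, 0, 0.8]
    - [0, 0, 0, 0, 0, 0, 0]
    - [0, -0.006, 0, 0, 0, 0, 0]
    - [0, -0.008, 0, 0, 0, 0, 0]
    - [0, -0.008, 0, 0, 0, 0, 0]
    - [0, -0.008, 0, 0, 0, 0, 0]
    - [0, -0.008, 0, 0, 0, 0, 0]
    - [0, -0.006, 0, 0, 0, 0, 0]
    - [0, 0, 0, 0, 0, 0, 0]

```text
time: 6.3
eef_pos: [494.7, -233.2, 87.7]
orientation: [0.078, 0.997, -0.0, 0.001]
wrist_force: [0.0, -0.5, -1.4]
gripper_width: 13.1
gripper_force: 59.8
```

```bash
python3 - <<'E'
from h import *
t=read_camera("top");s=read_camera("side")
togo([448.5,-229.6,87.6],-.143)
cv2.imwrite("pics/j_t.png",t[:,:,::-1])
cv2.imwrite("pics/j.png",np.hstack([crop(t,390,190,66,80,6),crop(s,285,270,66,80,6)]))
E
```

```text
tcp [ 493.0275 -232.827    87.2214] rodyaw -0.1565 tilt [-0.0006  0.0002 -1.    ] q6 -1.9010646592119045 w 13.473025636224456 59.81841143220663 F [-0.5646 -0.4551 -1.5402] t 6.4
shift m [ 0.0445 -0.0038 -0.0004] turn -0.7723768861219332
```

View pics/j.png

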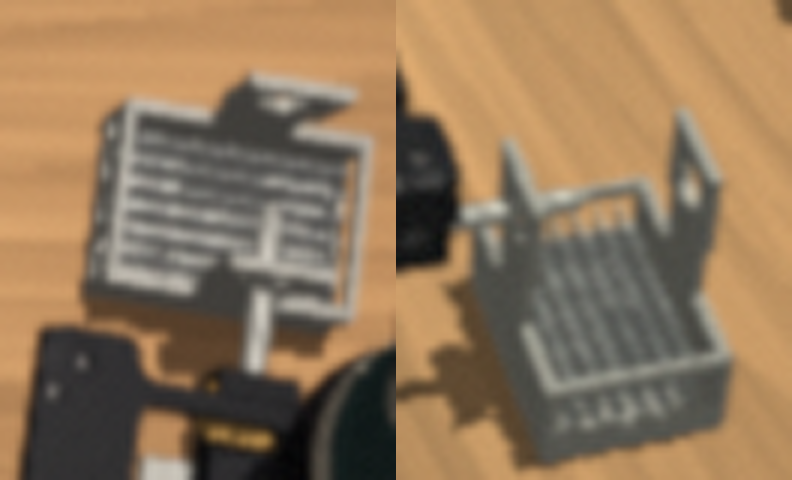

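```bash
python3 - <<'E'
from h import *
st=lambda x,y:(389.6+x/6,189.6+y/6); ss=lambda x,y:(284.6+(x-396)/6,269.6+y/6)
L=lambda p:(p[0]*.9898-p[1]*.1425, p[0]*.1425+p[1]*.9898)
print("top rod",[L(plane("top",*st(*p),75)) for p in((271,210),(265,262),(260,295),(254,360))])
print("top lug",[L(plane("top",*st(*p),92)) for p in((250,76),(356,95))])
print("side rod",[L(plane("side",*ss(*p),75)) for p in((466,218),(500,210),(545,207),(578,193))])
print("side lug",[L(plane("side",*ss(*p),92)) for p in((508,140),(680,108),(718,180))], "far eye",L(plane("side",*ss(690,188),75)))
E
```

```text
top rod [(np.float64(629.2144844908095), np.float64(-162.13545616600194)), (np.float64(611.7301465624327), np.float64(-162.03961023037522)), (np.float64(600.631427449608), np.float64(-161.59636210186824)), (np.float64(579.1231494265083), np.float64(-161.95912561290288))]
top lug [(np.float64(668.1208018461036), np.float64(-145.79962644453488)), (np.float64(667.6585595722588), np.float64(-180.3701368654239))]
side rod [(np.float64(587.7731042849965), np.float64(-162.6290132679695)), (np.float64(599.568411131825), np.float64(-161.83471998398687)), (np.float64(614.2592846473852), np.float64(-163.9859568130306)), (np.float64(626.7300624823505), np.float64(-160.5687513087201))]
side lug [(np.float64(605.6677153573887), np.float64(-148.06071843476644)), (np.float64(665.5447946784105), np.float64(-147.19499313399228)), (np.float64(666.1494290607408), np.float64(-180.90016376492088))] far eye (np.float64(663.3383413796578), np.float64(-167.0148539404037))
```

>>> send_rows:
  commands:
    - [0, -0.004, -0.0007, 0, 0, 0, 0]
    - [0, -0.007, 0, 0, 0, 0, 0]
    - [0, -0.007, 0, 0, 0, 0, 0]
    - [0, -0.007, 0, 0, 0, 0, 0]
    - [0, -0.007, 0, 0, 0, 0, 0]
    - [0, -0.007, 0, 0, 0, 0, 0]
    - [0, -0.006, 0, 0, 0, 0, 0]
    - [0, -0.003, 0, 0, 0, 0, 0]
    - [0, 0, 0, 0, 0, 0, 0]
    - [0, 0, 0, 0, 0, 0, 0]

```text
time: 7.23
eef_pos: [540.2, -241.0, 87.3]
orientation: [0.078, 0.997, 0.0, -0.0]
wrist_force: [0.3, 0.2, -2.3]
gripper_width: 13.6
gripper_force: 59.8
```

```bash
python3 - <<'E'
from h import *
t=read_camera("top");s=read_camera("side")
togo([541,-240,87.6],-.143)
cv2.imwrite("pics/k.png",np.hstack([crop(t,390,190,66,80,6),crop(s,285,270,66,80,6)]))
E
```

```text
tcp [ 539.7619 -240.865    87.1972] rodyaw -0.1568 tilt [-0.0006  0.0003 -1.    ] q6 -1.875811404477165 w 13.320621064740335 59.81836197897792 F [-0.1752  0.3384 -1.7024] t 7.3333
shift m [-0.0011  0.001  -0.0004] turn -0.79237950305305
```

View pics/k.png

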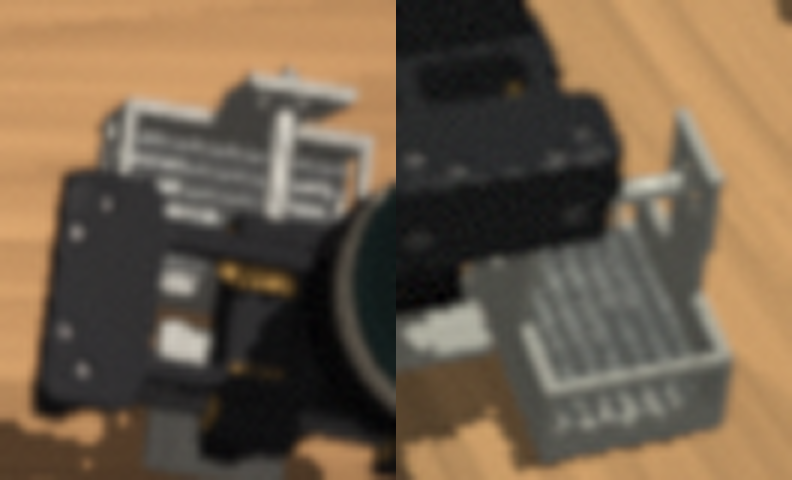

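>>> send_rows:
  commands:
    - [0, 0, 0, -0.002, 0, 0, 0]
    - [0, 0, 0, -0.002, 0, 0, 0]
    - [0, 0, 0, -0.002, 0, 0, 0]
    - [0, 0, 0, -0.002, 0, 0, 0]
    - [0, 0, 0, -0.003, 0, 0, 0]
    - [0, 0, 0, -0.005, 0, 0, 0]
    - [0, 0, 0, -0.007, 0, 0, 0]
    - [0, 0, 0, -0.008, 0, 0, 0]
    - [0, 0, 0, -0.005, 0, 0, 0]
    - [0, 0, 0, 0, 0, 0, 0]

```text
time: 8.17
eef_pos: [541.5, -241.7, 125.6]
orientation: [0.078, 0.997, -0.001, 0.002]
wrist_force: [0.5, 1.0, -3.7]
gripper_width: 13.4
gripper_force: 59.8
```

```bash
python3 - <<'E'
from h import *
s=read_camera("side")
togo([541,-240,232],-.1)
cv2.imwrite("pics/l.png",crop(s,250,240,110,110,5))
E
```

```text
tcp [ 541.0394 -241.4983  124.846 ] rodyaw -0.1568 tilt [ 0.0023 -0.0012 -1.    ] q6 -1.875826349279013 w 13.732116935046802 59.81844859197736 F [-0.0095 -0.1876 -4.3745] t 8.2167
shift m [ 0.      0.0014 -0.1072] turn -3.252885362089804
```

View pics/l.png

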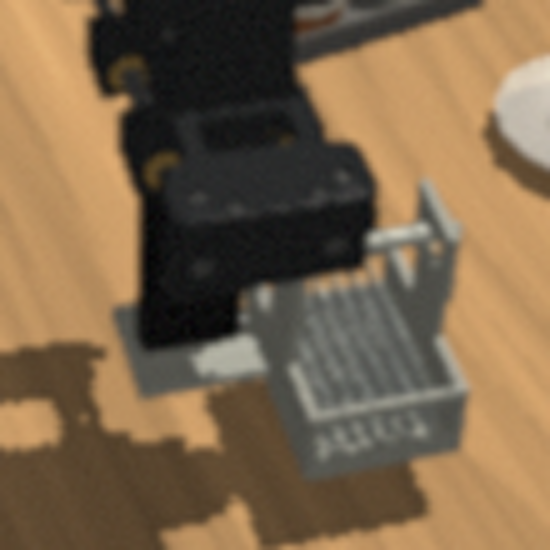

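The crop shows the rack hanging on the rod and off the bench. I lift higher and cross.

>>> send_rows:
  commands:
    - [0, 0, 0, -0.004, 0, 0, 0]
    - [0, 0, 0, -0.009, 0, 0, -0.5]
    - [0, 0, 0, -0.014, 0, 0, -0.5]
    - [0, 0, 0, -0.018, 0, 0, -0.5]
    - [0, 0, 0, -0.02, 0, 0, -0.5]
    - [0, 0, 0, -0.02, 0, 0, -0.5]
    - [0, 0, 0, -0.016, 0, 0, 0]
    - [0, 0, 0, -0.01, 0, 0, 0]
    - [0, 0, 0, -0.005, 0, 0, 0]
    - [0, 0, 0, 0, 0, 0, 0]

```text
time: 9.05
eef_pos: [540.7, -241.3, 240.9]
orientation: [0.056, 0.998, -0.0, 0.001]
wrist_force: [-0.1, 0.7, -3.5]
gripper_width: 13.3
gripper_force: 59.8
```

>>> send_rows:
  commands:
    - [0, 0.0002, 0.002, 0, 0, 0, 0]
    - [0, 0.0004, 0.004, 0, 0, 0, 0]
    - [0, 0.0006, 0.006, 0, 0, 0, 0]
    - [0, 0.0008, 0.008, 0, 0, 0, 0]
    - [0, 0.001, 0.01, 0, 0, 0, 0]
    - [0, 0.0012, 0.012, 0, 0, 0, 0]
    - [0, 0.0014, 0.014, 0, 0, 0, 0]
    - [0, 0.0016, 0.016, 0, 0, 0, 0]
    - [0, 0.0016, 0.016, 0, 0, 0, 0]
    - [0, 0.0016, 0.016, 0, 0, 0, 0]

```text
time: 9.88
eef_pos: [541.4, -134.5, 239.5]
orientation: [0.056, 0.998, 0.0, 0.0]
wrist_force: [-0.2, 0.1, -3.4]
gripper_width: 13.8
gripper_force: 59.8
```

```bash
python3 - <<'E'
from h import *
togo([547.9,231.9,240],-.113)
# rack check: grey pixels low, side view numerics
s=read_camera("side");cv2.imwrite("pics/m_s.png",s[:,:,::-1])
E
```

```text
tcp [ 541.4333 -134.5182  239.4876] rodyaw -0.1126 tilt [ 0.0001  0.0003 -1.    ] q6 -1.746655062177316 w 13.822217952710615 59.81710558757186 F [-0.1589  0.0726 -3.3743] t 9.8833
shift m [ 0.0348  0.3648 -0.0004] turn 0.021001797755873377
```

>>> send_rows:
  commands:
    - [0, 0.0015, 0.012, 0, 0, 0, 0]
    - [0, 0.0015, 0.015, 0, 0, 0, 0]
    - [0, 0.0015, 0.016, 0, 0, 0, 0]
    - [0, 0.0015, 0.016, 0, 0, 0, 0]
    - [0, 0.0015, 0.016, 0, 0, 0, 0]
    - [0, 0.0015, 0.016, 0, 0, 0, 0]
    - [0, 0.0015, 0.016, 0, 0, 0, 0]
    - [0, 0.0015, 0.016, 0, 0, 0, 0]
    - [0, 0.0015, 0.016, 0, 0, 0, 0]
    - [0, 0.0015, 0.016, 0, 0, 0, 0]

```text
time: 10.77
eef_pos: [543.9, 20.5, 239.5]
orientation: [0.057, 0.998, -0.0, 0.0]
wrist_force: [0.1, -0.0, -4.0]
gripper_width: 13.7
gripper_force: 59.8
```

>>> send_rows:
  commands:
    - [0, 0.0015, 0.016, 0, 0, 0, 0]
    - [0, 0.0015, 0.016, 0, 0, 0, 0]
    - [0, 0.0015, 0.016, 0, 0, 0, 0]
    - [0, 0.0015, 0.016, 0, 0, 0, 0]
    - [0, 0.0014, 0.015, 0, 0, 0, 0]
    - [0, 0.0013, 0.014, 0, 0, 0, 0]
    - [0, 0.0012, 0.013, 0, 0, 0, 0]
    - [0, 0.0011, 0.012, 0, 0, 0, 0]
    - [0, 0.001, 0.011, 0, 0, 0, 0]
    - [0, 0.001, 0.01, 0, 0, 0, 0]

```text
time: 11.6
eef_pos: [547.0, 159.9, 239.4]
orientation: [0.057, 0.998, 0.0, 0.0]
wrist_force: [0.1, -0.0, -3.4]
gripper_width: 13.8
gripper_force: 59.8
```

>>> send_rows:
  commands:
    - [0, 0.001, 0.01, 0, 0, 0, 0]
    - [0, 0.0009, 0.01, 0, 0, 0, 0]
    - [0, 0.0009, 0.009, 0, 0, 0, 0]
    - [0, 0.0008, 0.009, 0, 0, 0, 0]
    - [0, 0.0007, 0.008, 0, 0, 0, 0]
    - [0, 0.0006, 0.007, 0, 0, 0, 0]
    - [0, 0.0005, 0.006, 0, 0, 0, 0]
    - [0, 0.0004, 0.005, 0, 0, 0, 0]
    - [0, 0.0003, 0.003, 0, 0, 0, 0]
    - [0, 0, 0, 0, 0, 0, 0]

```text
time: 12.43
eef_pos: [548.4, 226.5, 239.3]
orientation: [0.056, 0.998, -0.0, -0.0]
wrist_force: [0.4, -0.3, -3.7]
gripper_width: 13.4
gripper_force: 59.8
```

```bash
python3 - <<'E'
from h import *
togo([547.9,231.9,240],-.113)
for n in("side","top"): cv2.imwrite(f"pics/n_{n}.png",read_camera(n)[:,:,::-1])
c=np.array([615.5,223.3]);a=np.array([.9936,-.1128]);b=np.array([.1128,.9936])
for x,y,z in((32,42,35),(32,-42,35),(-32,42,35),(-32,-42,35),(30,17,92),(30,-17,92),(32,-42,0),(-32,-42,0)):
    p=[*(c+x*a+y*b),147+z];print((x,y,z),px("side",p),px("top",p))
E
```

```text
tcp [548.432  226.5282 239.345 ] rodyaw -0.1127 tilt [-0.0001 -0.     -1.    ] q6 -1.108409230542681 w 13.422060383972436 59.8187717422843 F [ 0.4311 -0.3465 -3.6624] t 12.4333
shift m [ 0.0011  0.0053 -0.0007] turn 0.017960703647151726
(32, 42, 35) [250.2307 138.2941] [164.7214 177.4236]
(32, -42, 35) [258.1557 152.834 ] [211.3608 183.8232]
(-32, 42, 35) [226.7507 141.0392] [158.0688 212.3499]
(-32, -42, 35) [233.4807 155.9079] [205.3606 218.9207]
(30, 17, 92) [251.5279 122.5818] [172.0708 171.4689]
(30, -17, 92) [254.8024 128.1867] [192.2031 174.2246]
(32, -42, 0) [258.1952 164.8458] [213.6518 188.659 ]
(-32, -42, 0) [233.935  168.0124] [207.907  222.5141]
```

>>> send_rows:
  commands:
    - [0, 0.0003, 0.001, 0.003, 0, 0, 0]
    - [0, 0.0003, 0.002, 0.007, 0, 0, 0]
    - [0, 0.0003, 0.0015, 0.01, 0, 0, 0]
    - [0, 0.0002, 0.0008, 0.013, 0, 0, 0]
    - [0, 0, 0, 0.013, 0, 0, 0]
    - [0, 0, 0, 0.012, 0, 0, 0]
    - [0, 0, 0, 0.009, 0, 0, 0]
    - [0, 0, 0, 0.006, 0, 0, 0]
    - [0, 0, 0, 0.003, 0, 0, 0]
    - [0, 0, 0, 0, 0, 0, 0]

```text
time: 13.37
eef_pos: [547.5, 231.2, 162.3]
orientation: [0.057, 0.998, -0.0, -0.001]
wrist_force: [-0.0, 0.2, -2.7]
gripper_width: 13.5
gripper_force: 59.8
```

```bash
python3 - <<'E'
from h import *
togo([547.9,231.9,162.6],-.113)
for n in("side","top"): cv2.imwrite(f"pics/o_{n}.png",read_camera(n)[:,:,::-1])
c=np.array([615.5,223.3]);a=np.array([.9936,-.1128]);b=np.array([.1128,.9936])
for x,y,z in((32,42,35),(32,-42,35),(-32,42,35),(-32,-42,35),(30,17,92),(30,-17,92),(32,-42,0),(-32,-42,0)):
    p=[*(c+x*a+y*b),70+z];print((x,y,z),px("side",p),px("top",p))
A=cv2.imread("pics/side0.png").astype(int);B=cv2.imread("pics/o_side.png").astype(int)
d=abs(A-B).max(2)
print("grey side, cols 220-272 step 2")
g=B.max(2)
for r in range(150,215,2): print(r,*g[r,222:272:2],sep=" ")
E
```

```text
tcp [547.5008 231.1743 162.3214] rodyaw -0.1133 tilt [-0.0015 -0.0006 -1.    ] q6 -1.099894880369421 w 13.507129249206642 59.81820333749056 F [-0.0451  0.2229 -2.7252] t 13.3667
shift m [-0.0003  0.0008 -0.0003] turn -0.01470857741918257
(32, 42, 35) [250.5812 163.4083] [173.1463 188.0864]
(32, -42, 35) [258.241  178.7442] [216.1879 194.012 ]
(-32, 42, 35) [227.9123 166.34  ] [167.126  220.4157]
(-32, -42, 35) [234.4603 182.0121] [210.7226 226.4874]
(30, 17, 92) [251.8472 149.3082] [180.4135 183.2808]
(30, -17, 92) [255.0101 155.2837] [198.898  185.8204]
(32, -42, 0) [258.2778 189.9185] [218.1431 198.1389]
(-32, -42, 0) [234.8825 193.2629] [212.8911 229.5475]
grey side, cols 220-272 step 2
150 22 58 106 148 154 156 176 169 132 117 106 101 103 104 104 124 107 103 103 101 98 97 98 106 155
152 15 76 121 171 173 167 126 158 138 104 105 102 104 106 101 132 122 105 105 102 98 99 97 96 102
154 13 77 120 168 158 169 115 106 150 156 111 103 103 105 99 94 132 109 103 102 98 98 97 97 97
156 15 72 112 161 124 165 120 95 105 155 163 125 129 130 137 117 107 130 105 100 99 97 98 97 97
158 15 65 135
[... 2080 characters left out ...]
02 88 93 92 125 187 158 174 168 156 152 141 128 124 111 107 106 104 104 104 106 105 104 109 157 172
204 90 92 91 98 126 125 116 108 108 105 105 104 105 104 106 104 106 103 106 105 106 104 109 160 172
206 85 90 93 93 101 105 105 106 106 105 105 105 105 106 106 106 106 107 105 106 105 106 110 162 174
208 85 88 92 94 100 106 105 104 105 104 105 105 104 104 106 104 104 104 106 104 105 104 109 159 175
210 83 86 91 94 100 105 104 105 104 105 106 105 106 105 106 104 104 105 106 104 105 104 109 159 175
212 79 80 88 92 100 103 106 104 106 107 103 106 105 106 105 105 104 107 104 105 104 102 109 164 173
214 141 85 82 91 100 105 106 104 106 106 105 106 104 105 105 105 104 106 105 104 103 108 121 171 176
```

>>> send_rows:
  commands:
    - [0, 0, 0, 0, 0, 0, 0]
    - [0, 0, 0, 0, 0, 0, 0]
    - [0, 0, 0, 0, 0, 0, 0]
    - [0, 0, 0, 0, 0, 0, 0]
    - [0, 0, 0, 0, 0, 0, 0]
    - [0, 0, 0, 0, 0, 0, 0]
    - [0, 0, 0, 0, 0, 0, 0]
    - [0, 0, 0, 0, 0, 0, 0]
    - [0, 0, 0, 0, 0, 0, 0]
    - [0, 0, 0, 0, 0, 0, 0]

```text
time: 14.3
eef_pos: [547.9, 231.4, 163.4]
orientation: [0.057, 0.998, 0.0, -0.0]
wrist_force: [-0.0, 0.7, -3.4]
gripper_width: 13.3
gripper_force: 59.8
```

```bash
python3 - <<'E'
from h import *
togo([547.9,231.9,162.6],-.113)
c=np.array([615.5,223.3]);a=np.array([.995,-.1]);b=np.array([.1,.995])
for (x,y),h in(((52,62),(255,175)),((-52,62),(220.8,180.4)),((52,-62),(267.6,197.4)),((-52,-62),(229,204))): print(px("side",[*(c+x*a+y*b),55]),h,px("top",[*(c+x*a+y*b),55]))
s=read_camera("side").astype(int);p=cv2.imread("pics/o_side.png")[:,:,::-1].astype(int);print("motion",abs(s-p)[150:200,220:270].mean())
# top view: change wrt start inside dish area -> rack/arm outline
t=read_camera("top");g=t.max(2).astype(int)
for r in range(180,244,3): print(r,*g[r,158:236:3])
E
```

```text
tcp [547.9348 231.4229 163.3581] rodyaw -0.1132 tilt [-0.0001  0.     -1.    ] q6 -1.0999259722584473 w 13.315387749594304 59.81828939169645 F [-0.0099  0.6918 -3.4415] t 14.3
shift m [0.0001 0.0005 0.0008] turn -0.008852494049109054
[255.5484 174.297 ] (255, 175) [169.6024 183.6879]
[220.0012 179.3494] (220.8, 180.4) [160.8501 233.8587]
[267.6457 197.3528] (267.6, 197.4) [230.0084 191.2178]
[229.5857 203.2541] (229, 204) [222.4718 241.6759]
motion 4.260666666666666
180 78 81 81 81 63 171 41 26 25 56 227 214 227 227 223 223 222 223 221 221 221 220 221 220 219 219
183 67 78 77 74 68 121 78 30 26 25 215 213 217 214 203 204 203 203 204 204 204 203 205 205 205 206
186 50 73 73 72 71 67 140 31 24 20 106 132 153 188 179 214 211 210 209 208 207 207 208 206 206 206
189 38 70 70 69 68 59 146 49 25 20 168 151 90 74 103 244 248 247 245 239 236 229 224 218 214 212
192 44 55 66 65 65 62 75 101 25 18 181 128 73 71 110 214 189 175 177 182 198 234 240 249 201 209
195 54 39 61 61 61 63 55 116 31 18 203 108 80 73 73 96 116 142 187 223 99 100 101 243 133 215
198 57 37 53 99 179 211 202 177 96 42 215 11
[... 722 characters left out ...]
 219
222 31 29 29 35 69 80 84 82 74 56 19 16 18 58 112 119 87 82 74 77 75 76 74 63 199 226
225 31 30 29 30 63 80 83 83 76 62 25 17 24 58 127 169 208 149 74 74 74 73 99 74 207 222
228 31 31 29 31 55 77 83 83 79 67 36 15 23 55 114 105 97 78 73 74 75 75 72 56 219 222
231 31 32 31 32 47 74 83 85 80 70 47 15 20 72 119 124 123 80 73 74 74 74 73 59 231 232
234 30 29 30 31 39 70 81 85 82 74 57 19 20 79 122 126 123 72 74 75 74 74 74 105 228 229
237 32 32 33 37 67 66 80 83 83 76 61 24 19 129 125 227 222 72 73 73 74 74 72 136 215 214
240 37 39 62 88 50 60 77 84 83 78 65 35 21 98 96 135 141 73 71 72 73 74 70 186 217 218
243 73 69 37 13 13 50 77 82 85 80 69 47 21 19 22 25 23 69 73 71 72 77 67 206 224 224
```

```bash
python3 -c "
from plant import ticket
print(ticket.job_done())"
```

```text
the job is handed in; nothing more can be done
None
```

I handed the job in with the gripper holding the rod at 60 N and the rack hanging on it over the white dish, by my measurements within about 3 mm of centre, square to it, and about 15 mm above the rim; no verdict came back, and I took no check picture of the bottles after the rack crossed over them.

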